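Fetch the parts basket out of the deep washer with the hook rod

TASK

Take the hook rod from its stand, reach down into the narrow well of the parts washer and catch the hole in the basket's yellow strap, touching washer and basket only gently (no more than about 15 N); lift the basket out on the hook, never with the fingers, and set it down gently, upright, in the white drain tray. Then unhook the rod, put it back in its stand the way it was, and leave everything else on the bench where it is.

Things in the scene. Friction and masses are not known exactly. Their poses are not given: they have to be found in the camera images.
- rod_grip (a point): Centre of the hook rod's handle: red square bar, 16 x 16 x 50 mm, sides along the point's x and y, z up the rod. Under the handle is a black round drip guard, 40 mm across, 4 mm thick, its underside 29 mm below the point. A 6 mm steel shank runs on down the axis to the hook. Rod about 0.11 kg
- hook_toe (a point): Point on the rod's hook, on the axis of its toe, 8 mm from the shank's axis and 119.5 mm below the handle's centre. The toe is a 5 mm thick level bar along +x of the point (same axes as rod_grip), reaching 18.5 mm from the shank's axis, with an upturned lip at its end (lip top 6.5 mm above the toe's axis). 10.5 mm lie free between shank and lip
- stand_seat (a point): The rod's place on its stand, a fixed grey block 62 (x) x 56 x 100 mm tall: point on the top face where the rod's axis stands. A slot 35 (x) x 15 mm, right through, runs from 9.5 mm behind to 25.5 mm ahead (+x) of it. The rod hangs there, guard on the top face, toe towards the point's +x, handle centre 29 mm above the point
- tank: White parts washer, fixed box 146 (x) x 136 (y) x 140 mm tall, origin at the centre of its underside. In its middle a narrow deep well, open on top: 74 (x) x 64 (y) mm, straight walls, floor 6 mm above the table. On its y walls, 38 mm above the table, are ledges 9.5 mm deep that the basket's lugs hang on; guide blocks on its x walls, up to 44 mm, leave the basket 2 mm a side
- basket: Steel parts basket, 40 x 40 x 32 mm, about 0.2 kg, origin at the centre of its underside, hanging in the well with its x along the well's x, underside 14 mm above the table. Two lugs stick out to y = +-29 mm, 24 to 29 mm above its underside. It hangs loosely and lifts straight up. From its middle rises the yellow strap (see strap_foot)
- strap_foot (a point): On the basket's axis, 32 mm above its underside, axes as the basket's. The yellow strap rises here: plate 4 mm thick (x), 26 mm wide (y), with a hole along x near its top: 16 wide, 14 high, under a 5 mm top bar; solid below. It is clamped stiffly at a height that varies and is not reported: top edge 27 to 63 mm above this point; find it by looking or feeling, slowly
- tray: White drain tray, fixed, 120 x 120 mm, rim 18 mm tall, walls 4 mm thick, open on top, its inner floor 4 mm above the table; origin at the centre of its underside
- flux_jar_mid (a point): Small amber jar, 36 mm across, 45 mm tall, loose, a bystander; the point is at its middle
- solvent_bottle: Clear bottle with a red cap, 48 mm across, 110 mm tall, loose, a bystander; origin under its base
- screw_pot: Steel pot, 52 mm across, 35 mm tall, loose, a bystander; origin under its base
- driver: Screwdriver, 150 mm long, lying loose, a bystander; its length along its x axis
- phone: Black phone, 148 (x) x 71 x 8 mm, lying loose, a bystander; origin under its centre
Mind the look-alikes: they are no part of the job. Of the things like the tray, leave any that is blue; of the rest the larger one is meant.

How it is judged (in metres and radians):
On the way, in this order (a step that is already met when the one before it is completed fails the run):
1. the basket hangs by its strap on the hook, lifted clear above the washer's rim (height (world z) of basket above 0.141 m and contact force between rod and basket above 0.5 N and z of hook_toe in the frame of strap_foot above 0.01 m and y of hook_toe in the frame of strap_foot between -0.012 and 0.012 m), for 0.2 s.
2. the basket stands upright in the drain tray (horizontal distance between basket and tray below 0.04 m and z of basket in the frame of tray below 0.009 m and angle between basket's own z axis and vertical below 0.12 rad and linear speed of basket below 0.03 m/s), for 0.2 s.
At the end, for the whole second after the job is handed in: Basket at rest, upright (0.12 rad), on the drain tray's floor (underside under 9 mm above the tray's, within 40 mm of its centre), free of the rod. Rod let go, upright (0.12 rad), at rest in its slot the way it was: handle centre 25 to 33 mm above the seat point, axis within 8.5 mm of it (horizontal distance between basket and tray below 0.04 m and z of basket in the frame of tray below 0.009 m and angle between each of basket, rod_grip's own z axis and vertical below 0.12 rad and linear speed of each of basket, rod below 0.02 m/s and contact force between rod and basket below 0.1 N and horizontal distance between rod_grip and stand_seat below 0.0085 m and z of rod_grip in the frame of stand_seat between 0.025 and 0.033 m and angle between the x axis of rod_grip and the x axis of stand_seat, either way round below 0.5 rad); the robot touches nothing.
It fails at once if the rod presses or pulls on the basket, its strap or the washer with more than 18 N (contact force between rod and basket above 18 N or contact force between rod and tank above 18 N).
It fails at once if the fingers touch the basket (contact force between the fingers and basket above 0.5 N).
It fails at once if the basket is jammed or dropped on the washer (over 25 N) (contact force between basket and tank above 25 N).
It fails at once if the basket is banged down on the tray (over 20 N) (contact force between basket and tray above 20 N).
It fails at once if a bystander (jar, bottle, pot, screwdriver, phone) is moved more than 20 mm (distance of any of flux_jar_mid, solvent_bottle, screw_pot, driver, phone from where it was at the start of the episode above 0.02 m).
It also fails if it takes over 67 s, if anything falls off the work surface, if the arm or the gripper's body presses on something with over 40 N, if the wrist force passes 120 N, or if a joint passes its speed limit or range.

ROBOT

A 6-joint arm with a two-finger parallel gripper is mounted at the origin on the work surface. World frame = base frame: x ahead of the robot, y to its left, z up, the work surface at z = 0. Lengths are in mm, angles in rad, forces in N, time in s.
With the tool pointing down it reaches from about 275 to 1000 mm from the base axis. Payload 8.4 kg.
Tool frame: the origin (TCP) lies at the very end of the fingers, on their centre line; the grasp point (between the pads) lies 19 mm behind it; z points along the fingers, x is the direction in which the jaws open and shut, and the axes are right-handed (so a half turn about z gives the same grasp; the last joint's range is limited). The gripper opens to 85 mm and grips with 20 to 120 N. Pads are 22 mm wide; open, the fingers measure 114 mm over their backs; the gripper's body (76 mm by 85 mm) begins 54 mm behind the grasp point. The pads swing forward as they close: fully open they stand 13 mm farther back than shut.
Start: joints at [1.257, 0.353, 1.633, -0, 1.155, -0.002], TCP at [191.731, 594.867, 231.281] pointing down, gripper open.
Joint ranges: [-2.63, 2.63], [-0.92, 2.1], [0.06, 2.66], [-1.3, 4.44], [0, 2.69], [-3.02, 3.02]. Speed limits (rad/s): [2.22, 2.22, 2.79, 3.14, 3.14, 3.14].

INTERFACE

Orientations are given as [roll, pitch, yaw] about the fixed x, y, z axes, in that order (R = Rz(yaw) Ry(pitch) Rx(roll)).
In Python, from rig import r gives the robot as it stands.
- The arm moves only by the tool arm_command, never from a script. Its argument "targets" is a list of rows, each a list of 6 numbers: the shift along the tool's x, y, z in m, then the turn, a rotation vector about the tool's x, y, z in rad. A call has 1 to 20 rows; each row shifts and turns the commanded pose from where the row before left it, along the tool's axes as they then stand; what a row does not reach is not made up. A row lasts 1/12 s, in which the tool goes at most 41.7 mm and 7.16 degrees, less where a joint would pass 70% of its speed; a pose out of reach is approached as far as the arm can. A call is refused whole if a number of a shift passes 0.0417 or a number of a turn 0.125, either way. A call with a gripper value outside its range is refused whole. "fingers" is the finger opening in m, from 0 to 0.0854, set as the call begins (left out, the last holds). The fingers move at their own pace and stop on an object; "squeeze" is the grip in N (left out, the last holds). Time passes only in rows, so rows that do not move let the fingers close. It gives the time, the measured TCP pose, the force and the opening at its end, in the units of the state.
- r.sense(): the state, without advancing time (a new reading comes with each control period).
- r.grab_frame(name): name is "side" or "top"; returns a dict with "image" (400x640x3 uint8, blue, green, red), "fx", "fy", "cx", "cy" (pixels), "xyz" and "orientation" of the camera in the world. Camera axes: x right, y down, z forward; pixel columns grow to the right and rows downward; lengths in mm; the calibration is good to about 2 mm. A picture is of the moment at which its call begins. There is no depth.
- r.sign_off(): hands the job in, once; it reports no verdict.
The state is a dict: "clock": time; "qpos": joint angles; "qvel": joint speeds; "joint_efforts": joint torques, N m; "eef_pos": TCP position; "tcp_rot": TCP orientation; "contact_force": force on the tool from outside, world axes, zero at the start; "wrist_torque": the same for the moment, N m; "opening": opening from 0.0 (shut) to 1.0 (fully open).
Only numpy, scipy, OpenCV 4.12 (cv2) and the standard library are available. Lean on these libraries where they do the work, as an engineer would, in place of code of your own. Each camera call takes 0.05 s, during which the arm holds its last target.

## Working session

There is one attempt and no reset: what is moved stays moved. The work goes in short steps, Python scripts to look and compute and a tool call to move; the robot and the scene stay as the last step left them, time stands still between calls to the robot, and variables do not carry over. Pictures are saved under pics/ and viewed, and the job is handed in when it is done.

Besides the shell and the picture viewer there is one more tool, called by a JSON object that holds its "api" and its "payload". arm_command: Moves the arm, as the interface text tells. Its arguments: {"type":"object","properties":{"targets":{"type":"array"},"fingers":{"type":"number"},"squeeze":{"type":"number"}},"required":["targets"]}

```bash
ls; mkdir -p pics; python3 - <<'E'
from rig import r
import cv2
print(r.sense())
for n in ("top","side"):
    f=r.grab_frame(n); cv2.imwrite(f"pics/{n}0.png",f["image"])
    print({k:f[k] for k in f if k!="image"})
E
```

```text
pics
{'clock': 0.0, 'qpos': array([ 1.25661093e+00,  3.53629300e-01,  1.63416543e+00,  1.08944461e-05,
        1.15519117e+00, -2.42167697e-03]), 'qvel': array([-0.00011581, -0.00029565,  0.00083205,  0.00051087,  0.00101175,
        0.00133618]), 'joint_efforts': array([ 2.05238146e-03, -6.05244756e+01, -3.42078638e+01,  1.79109074e-04,
        9.18795413e-03,  6.14185115e-05]), 'eef_pos': array([191.56915095, 594.40156893, 230.56006209]), 'tcp_rot': array([-3.14157932e+00,  1.39321400e-03,  1.25902821e+00]), 'contact_force': array([0.41575059, 0.42640877, 0.15361836]), 'wrist_torque': array([-0.03898599,  0.00658212,  0.00797617]), 'opening': 1.000638923841361}
{'fx': 438.25687255262966, 'fy': 438.25687255262966, 'cx': 322.4233490956373, 'cy': 200.1554057784158, 'xyz': array([ 432.06675757,    2.13219758, 1171.20103854]), 'orientation': array([-3.02124563e+00, -2.36083485e-03, -1.54422140e+00])}
{'fx': 365.39613547406265, 'fy': 365.39613547406265, 'cx': 317.79167133041653, 'cy': 202.9416976965655, 'xyz': array([364.17487499, 775.61539568, 836.00435791]), 'orientation': array([-2.30909810e+00,  7.06436939e-04, -2.91545094e+00])}
```

View pics/top0.png

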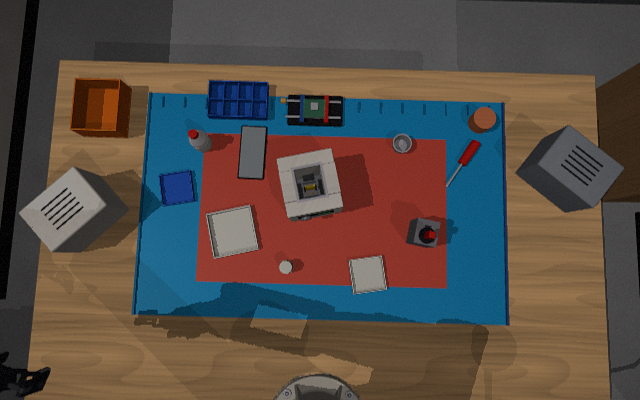

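View pics/side0.png

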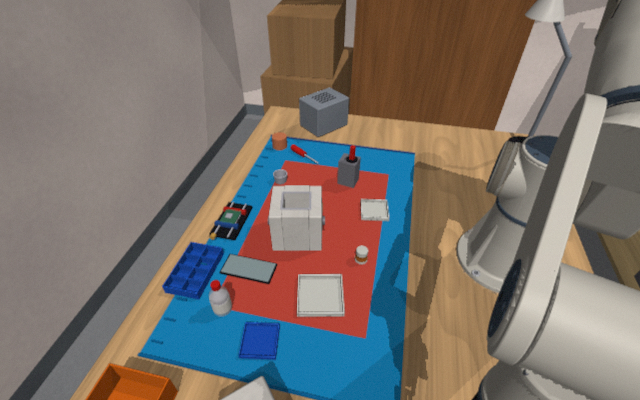

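Tray candidates in the top view are a large white one at (233,231), a small white one at (368,274) and a blue one at (178,188). The large white one fits the description. The stand with the red handle is at (426,233), and the washer is at (311,184). I'll check these in close crops.

```bash
cat > h.py <<'E'
import numpy as np, cv2
from scipy.spatial.transform import Rotation as R
def cam(f):
    K=np.array([[f["fx"],0,f["cx"]],[0,f["fy"],f["cy"]],[0,0,1.]])
    return K,R.from_euler('xyz',f["orientation"]).as_matrix(),np.array(f["xyz"])
def ray(f,u,v):
    K,Rm,c=cam(f); d=Rm@np.linalg.inv(K)@np.array([u,v,1.]); return c,d/np.linalg.norm(d)
def plane(f,u,v,z):
    c,d=ray(f,u,v); return c+d*(z-c[2])/d[2]
def proj(f,p):
    K,Rm,c=cam(f); q=K@(Rm.T@(np.array(p,float)-c)); return q[:2]/q[2]
def crop(f,x0,y0,x1,y1,s,name):
    im=f["image"][y0:y1,x0:x1]; cv2.imwrite(name,cv2.resize(im,None,fx=s,fy=s,interpolation=cv2.INTER_CUBIC))
E
python3 - <<'E'
from h import *
from rig import r
f=r.grab_frame("top")
a=f["image"]
crop(f,265,140,355,230,6,"pics/a1.png"); crop(f,395,200,465,260,8,"pics/a2.png"); crop(f,190,190,300,290,5,"pics/a3.png")
g=r.grab_frame("side")
crop(g,255,140,395,260,5,"pics/a4.png")
np.save("f0.npy",f,allow_pickle=True);np.save("g0.npy",g,allow_pickle=True)
for n,(u,v),z in [("tray",(233,231),10),("small",(368,274),10),("tank",(311,184),140),("stand",(426,233),129)]: print(n,plane(f,u,v,z).round(1))
E
```

```text
tray [484.  237.4  10. ]
small [ 381.2 -121.2   10. ]
tank [594.8  31.2 140. ]
stand [ 486.2 -245.   129. ]
```

View pics/a1.png

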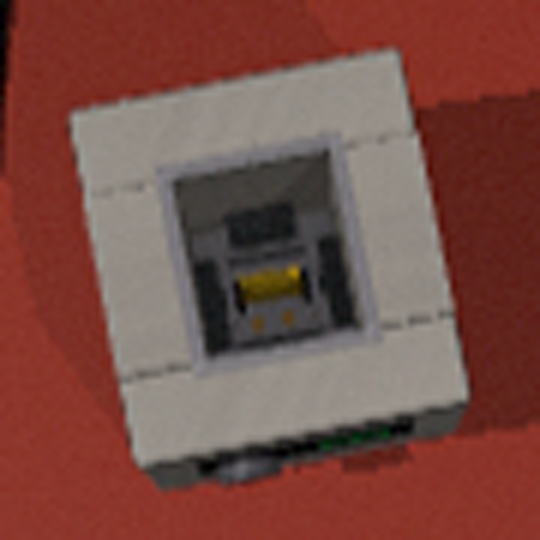

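View pics/a2.png

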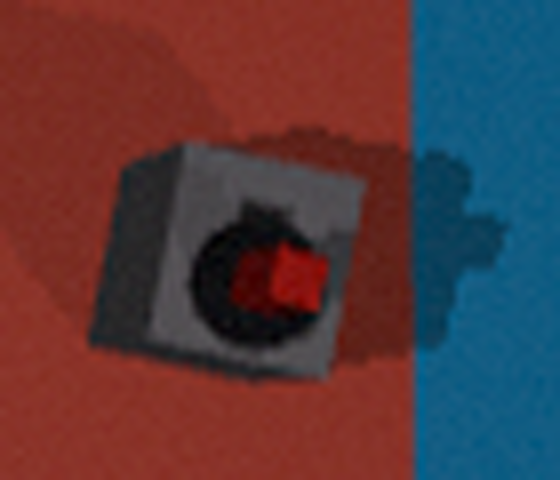

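View pics/a3.png

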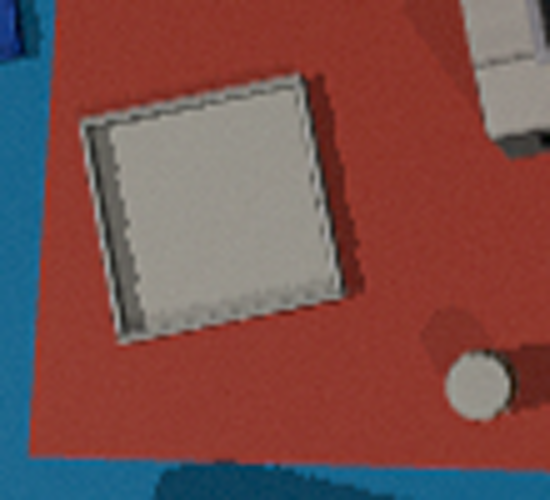

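View pics/a4.png

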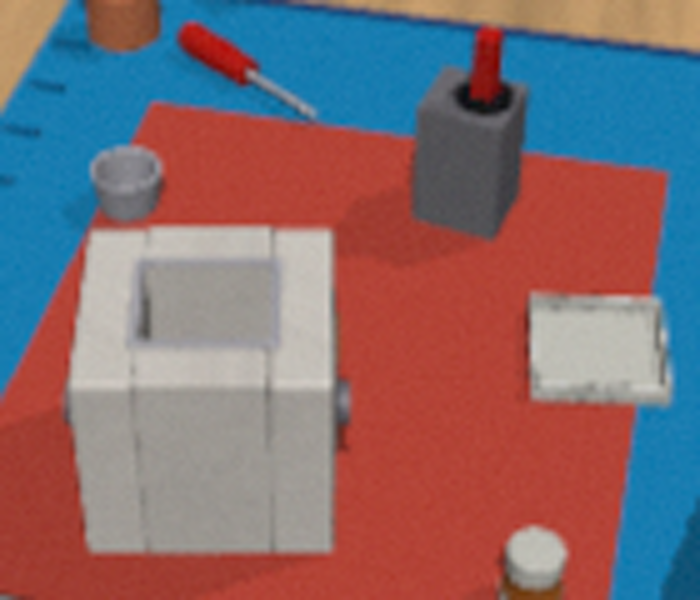

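The top crop shows the washer with its well, and the yellow strap at about (310,188), 26 mm wide across the image. So the basket's x axis runs up the image. The stand crop shows the slot emerging from the guard on the upper side, so the toe points up the image. Next I'll measure these precisely.

```bash
cat > m.py <<'E'
from h import *
f=np.load("f0.npy",allow_pickle=True).item(); g=np.load("g0.npy",allow_pickle=True).item()
def quad(f,box,fn,z,S=8,eps=0.03):
    x0,y0,x1,y1=box
    im=cv2.resize(f["image"][y0:y1,x0:x1],None,fx=S,fy=S,interpolation=cv2.INTER_CUBIC)
    m=fn(im.astype(int)).astype(np.uint8)*255
    m=cv2.morphologyEx(m,cv2.MORPH_CLOSE,np.ones((13,13)));m=cv2.morphologyEx(m,cv2.MORPH_OPEN,np.ones((13,13)))
    cs,_=cv2.findContours(m,cv2.RETR_EXTERNAL,cv2.CHAIN_APPROX_NONE); c=cv2.convexHull(max(cs,key=cv2.contourArea))
    q=cv2.approxPolyDP(c,eps*cv2.arcLength(c,True),True)[:,0].astype(float)
    q=(q+0.5)/S-0.5+np.array([x0,y0])
    return q,np.array([plane(f,u,v,z) for u,v in q])
def rep(n,q,p):
    print(n,q.round(1).tolist()); print("  ctr",p.mean(0).round(1)); 
    for i in range(len(p)):
        d=p[(i+1)%len(p)]-p[i]; print("   L %.1f ang %.1f"%(np.linalg.norm(d),np.degrees(np.arctan2(d[1],d[0]))%90))
if __name__=="__main__":
    br=lambda t:(lambda im:(im.min(2)>t))
    rep("tank top",*quad(f,(265,140,355,230),br(125),140))
    rep("tank side",*quad(g,(262,175,335,260),br(170),140))
    rep("tray top",*quad(f,(195,195,268,268),br(100),18))
    rep("tray side",*quad(g,(288,268,352,320),br(110),18))
    gr=lambda im:(im.max(2)-im.min(2)<25)&(im.max(2)>60)
    rep("stand top",*quad(f,(405,208,445,255),gr,100))
    for (nm,F,b) in (("top",f,(415,222,445,245)),("side",g,(340,140,362,165))):
        im=F["image"].astype(int); 
        y=lambda im:(im[...,2]>140)&(im[...,1]<70)
        x0,y0,x1,y1=b; m=y(im[y0:y1,x0:x1]); v,u=np.nonzero(m); print(nm,"red",len(u),u.mean()+x0,v.mean()+y0,u.min()+x0,u.max()+x0,v.min()+y0,v.max()+y0)
    print(f["image"][225:243,420:440,2])
    im=f["image"].astype(int); sub=im[176:204,290:332]; print((sub[...,2]-sub[...,0]))
E
python3 m.py
```

```text
tank top [[330.3, 148.7], [342.1, 205.7], [287.7, 216.2], [276.8, 158.8]]
  ctr [599.2  35.6 140. ]
   L 140.5 ang 12.8
   L 130.8 ang 12.5
   L 140.6 ang 12.7
   L 130.7 ang 12.5
tank side [[273.3, 186.4], [319.9, 186.2], [320.3, 216.9], [269.3, 217.3]]
  ctr [599.1  36.4 140. ]
   L 138.9 ang 13.4
   L 130.7 ang 13.2
   L 138.4 ang 13.5
   L 131.0 ang 13.4
tray top [[249.3, 205.1], [257.4, 249.1], [218.6, 256.9], [209.1, 213.1]]
  ctr [484.  234.2  18. ]
   L 118.1 ang 13.0
   L 103.0 ang 13.0
   L 118.3 ang 15.4
   L 107.9 ang 12.9
tray side [[341.3, 274.1], [343.3, 315.4], [296.7, 315.7], [298.1, 273.8]]
  ctr [482.1 242.   18. ]
   L 125.9 ang 12.5
   L 115.9 ang 13.3
   L 127.4 ang 13.7
   L 118.5 ang 12.5
stand top [[417.4, 217.8], [439.7, 222.2], [435.1, 246.4], [413.3, 241.8]]
  ctr [ 490.1 -252.8  100. ]
   L 55.3 ang 80.3
   L 60.5 ang 79.0
   L 53.8 ang 79.5
   L 59.7 ang 80.3
top red 5 431.6 234.4 429 434 232 237
side red 12 352.3333333333333 146.75 351 354 145 148
[[ 71  73  72  73  76  43  39  57  62  72  75  72  84  82  81  79  82  79
   81  78]
 [ 74  68  74  75  69 
[... 879 characters left out ...]
37 138 141  53  56  56
   91  97]
 [ 13  20  12  27  67  68  77  71  69 101 123 121 125 140 143  42  67  70
  100  98]
 [ 13  12  14  18  22  50  56  59  63  57  46  56  77 110 125  48  82  86
   97  95]
 [ 25  17   9  15  12  14  12  21  47  32  32  19  18   3  26  68  83  85
   94  97]
 [ 60  13  15  26   6  18  20   9  12  11  19  11  12  21  53  84  82  92
   96  92]
 [ 86  52  18   9  14  13  13  17  18   9  11  14  26  49  71  82  79  94
   96  97]
 [ 84  85  53  38  18  11  15  15  14   8  32  53  59  69  84  82  84  96
   95  94]]
[[12 12  4 ... 14 12 15]
 [12 10  6 ... 13 14 11]
 [14 14  7 ... 14 12 15]
 ...
 [12 13 13 ... 16 13 14]
 [11 11 12 ... 14 13 13]
 [15 12 14 ... 15 14 14]]
```

```bash
python3 - <<'E'
from m import *
# handle top-face via mask
x0,y0=412,222;S=8
im=cv2.resize(f["image"][y0:246,x0:442],None,fx=S,fy=S,interpolation=cv2.INTER_CUBIC).astype(int)
def cen(m,x0,y0):
    n,l,s,c=cv2.connectedComponentsWithStats(m.astype(np.uint8)); i=1+np.argmax(s[1:,4]); return (c[i]+.5)/S-.5+[x0,y0],s[i]
c,s=cen((im[...,2]>100)&(im[...,1]<60),x0,y0); print("handle top",c,s/8,plane(f,*c,154).round(1))
c,s=cen((im.max(2)<35),x0,y0); print("guard blk",c,s/8)
r4=cv2.minEnclosingCircle
m=((im[...,1]<35)&(im[...,0]<42)).astype(np.uint8); 
n,l,st,cc=cv2.connectedComponentsWithStats(m); i=1+np.argmax(st[1:,4]); print(st[i]/8)
for v in (234,235,236): print(v,f["image"][v,415:440].tolist())
# strap
x0,y0=285,170
im=cv2.resize(f["image"][y0:210,x0:335],None,fx=S,fy=S,interpolation=cv2.INTER_CUBIC).astype(int)
m=(im[...,2]-im[...,0]>60); c,s=cen(m,x0,y0); print("strap",c,s/8)
n,l,st,cc=cv2.connectedComponentsWithStats(m.astype(np.uint8)); i=1+np.argmax(st[1:,4]); 
cs,_=cv2.findContours((l==i).astype(np.uint8),cv2.RETR_EXTERNAL,cv2.CHAIN_APPROX_NONE); rr=cv2.minAreaRect(cs[0]); print(np.array(cv2.boxPoints(rr))/8+[x0,y0])
# project expected
C=np.array([599.2,36,0]);a=np.radians(13);X=np.array([np.cos(a),np.sin(a),0]);Y=np.array([-np.sin(a),np.cos(a),0]);Z=np.array([0,0,1])
for h in (27,36,45,54,63):
    t=46+h
    print(h,"top far",proj(f,C+2*X+t*Z).round(1),"top near",proj(f,C-2*X+t*Z).round(1),"holetop",proj(f,C-2*X+(t-5)*Z).round(1),"holebot",proj(f,C-2*X+(t-19)*Z).round(1),"L/R",proj(f,C-2*X+13*Y+t*Z).round(1),proj(f,C-2*X-13*Y+t*Z).round(1))
print("base",proj(f,C-2*X+46*Z))
im=f["image"].astype(int)
print((im[178:200,300:322,2]-im[178:200,300:322,0]))
crop(f,285,165,337,205,14,"pics/s1.png")
w,pw=quad(f,(285,155,335,210),lambda im:im.max(2)<145,140); rep("well",w,pw)
E
```

```text
handle top [431.7649203  234.36197512] [ 16.75   8.75   7.25   8.   321.5 ] [ 482.1 -252.4  154. ]
guard blk [424.93349549 234.64959799] [  6.75    3.5    15.875  17.875 998.875]
[   6.75     3.5     17.375   18.    1763.   ]
234 [[80, 76, 78], [84, 82, 85], [88, 82, 87], [69, 66, 69], [12, 8, 11], [22, 18, 20], [15, 13, 15], [15, 12, 13], [12, 13, 12], [4, 4, 50], [7, 7, 70], [0, 0, 67], [2, 0, 67], [8, 10, 65], [11, 20, 134], [19, 20, 138], [19, 23, 138], [8, 16, 134], [18, 18, 134], [5, 13, 132], [17, 17, 117], [61, 57, 52], [59, 55, 55], [44, 48, 76], [25, 34, 99]]
235 [[84, 81, 85], [84, 78, 83], [84, 79, 84], [49, 46, 48], [6, 6, 5], [17, 13, 18], [14, 15, 14], [19, 20, 16], [5, 3, 12], [10, 10, 66], [11, 13, 73], [0, 1, 67], [5, 8, 68], [4, 8, 76], [16, 21, 141], [17, 19, 138], [11, 10, 133], [9, 17, 133], [19, 19, 137], [10, 19, 135], [28, 29, 88], [60, 56, 50], [59, 56, 58], [30, 34, 87], [27, 36, 99]]
236 [[87, 81, 85], [82, 77, 82], [83, 80, 84], [63, 60, 63], [13, 14, 11], [22, 20, 16], [18, 16, 18], [21, 16, 17], [18, 17, 28], [0, 2, 73], [0, 7, 71], [3, 5, 70], [8, 4, 7
[... 2539 characters left out ...]
 46  47  -3  -1  -2   9  20  -3   1   1  -1
   -1  -3  -1  -2]
 [ -2  -1  -1  -1  -2   1   0   8  22  -1  -1  -1  -2  -2   0  -1   0  -2
   -3   0  -1  -2]
 [ -4  -3   1  -2   1   1   0  -1  -4  -2   0   0   0  -1   1  -3   0   0
   -1  -2  -1  -1]
 [ -2   0  -6  -3  -2   2  -2  -2   0  -1  -2   0  -2  -3  -1   1  -2   1
    0   0  -1   2]
 [  1  -1   2  -4   0  -1  -1   0  -3  -2   0   0  -3   0  -2   1   2   0
    2   7   8   9]
 [  0   0  -1  -1  -1   0   0   0   1   0   1   2   1   5   5   7  11  10
   11  16  16  16]]
well [[324.6, 162.4], [334.4, 193.9], [284.6, 209.4], [284.6, 169.9]]
  ctr [594.9  40.6 140. ]
   L 79.6 ang 18.6
   L 123.7 ang 18.9
   L 94.8 ang 2.1
   L 97.3 ang 12.4
```

View pics/s1.png

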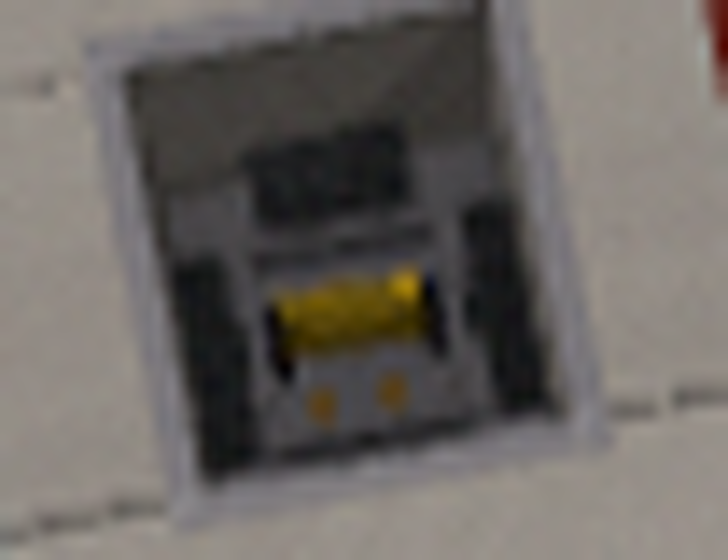

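The strap top comes out at about z=96±8, which I'll feel for later. The washer is at (599,36) with yaw 13°, the tray at (483,238) and the rod axis at about (482,-252) with yaw about -10°. Now I'll move over the stand.

```bash
cat > d.py <<'E'
import sys; from h import *; from rig import r
def go(x,y,z,yaw):
    s=r.sense(); p=s["eef_pos"]; Rm=R.from_euler('xyz',s["tcp_rot"])
    d=Rm.inv().apply(np.array([x,y,z])-p); T=R.from_euler('xyz',[np.pi,0,np.radians(yaw)])
    rv=(Rm.inv()*T).as_rotvec()
    print("t",round(float(s["clock"]),2),"pos",p.round(1),"rot",np.degrees(s["tcp_rot"]).round(2),"F",s["contact_force"].round(1),"open",round(float(s["opening"]),3)); print("tool shift mm",d.round(1),"turn",rv.round(3))
if __name__=="__main__": go(*map(float,sys.argv[1:5]))
E
python3 d.py 482 -252.4 190 -10
```

```text
t 0.2 pos [191.6 594.6 230.8] rot [-1.800e+02  5.000e-02  7.214e+01] F [-0.4  0.1 -0.3] open 1.002
tool shift mm [-717.1  536.2   41.4] turn [1.000e-03 1.000e-03 1.434e+00]
```

{"api": "arm_command", "payload": {"targets": [[-0.01,0.0075,0,0,0,0],[-0.02,0.015,0,0,0,0],[-0.03,0.0225,0,0,0,0.03],[-0.031,0.0205,0,0,0,0],[-0.031,0.0205,0,0,0,0],[-0.031,0.0205,0,0,0,0],[-0.031,0.0205,0,0,0,0],[-0.031,0.0205,0,0,0,0],[-0.031,0.0205,0,0,0,0],[-0.031,0.0205,0,0,0,0],[-0.031,0.0205,0,0,0,0],[-0.031,0.0205,0,0,0,0],[-0.031,0.0205,0,0,0,0],[-0.031,0.0205,0,0,0,0],[-0.031,0.0205,0,0,0,0],[-0.031,0.0205,0,0,0,0],[-0.031,0.0205,0,0,0,0],[-0.031,0.0205,0,0,0,0],[-0.031,0.0205,0,0,0,0],[-0.031,0.0205,0,0,0,0]], "fingers": 0.0854, "squeeze": 60}}

```text
clock: 1.87
eef_pos: [367.1, -91.6, 231.4]
tcp_rot: [3.141, -0.0, 1.228]
contact_force: [0.2, 1.0, -0.4]
opening: 0.999
```

```bash
python3 d.py 482 -252.4 190 -10
```

```text
t 1.87 pos [367.1 -91.6 231.4] rot [179.96  -0.    70.39] F [ 0.2  1.  -0.4] open 0.999
tool shift mm [-112.9  162.2   41.5] turn [ 1.000e-03 -0.000e+00  1.403e+00]
```

{"api": "arm_command", "payload": {"targets": [[-0.0188,0.027,0.003,0,0,0],[-0.0188,0.027,0.006,0,0,0],[-0.0188,0.027,0.008,0,0,0],[-0.0188,0.027,0.008,0,0,0],[-0.0188,0.027,0.008,0,0,0],[-0.0188,0.027,0.008,0,0,0],[0,0,0,0,0,0.117],[0,0,0,0,0,0.117],[0,0,0,0,0,0.117],[0,0,0,0,0,0.117],[0,0,0,0,0,0.117],[0,0,0,0,0,0.117],[0,0,0,0,0,0.117],[0,0,0,0,0,0.117],[0,0,0,0,0,0.117],[0,0,0,0,0,0.117],[0,0,0,0,0,0.117],[0,0,0,0,0,0.117]]}}

```text
clock: 3.37
eef_pos: [481.8, -250.0, 190.2]
tcp_rot: [3.142, 0.0, -0.181]
contact_force: [0.3, -0.8, -0.9]
opening: 0.999
```

```bash
python3 d.py 482 -252.4 112 -10; python3 - <<'E'
from h import *
from rig import r
f=r.grab_frame("top"); crop(f,375,170,475,270,5,"pics/b1.png"); g=r.grab_frame("side"); crop(g,300,90,400,190,6,"pics/b2.png")
E
```

```text
t 3.37 pos [ 481.8 -250.   190.2] rot [ 1.800e+02  2.000e-02 -1.036e+01] F [ 0.3 -0.8 -0.9] open 0.999
tool shift mm [ 0.7  2.4 78.2] turn [ 0.     0.    -0.006]
```

View pics/b1.png

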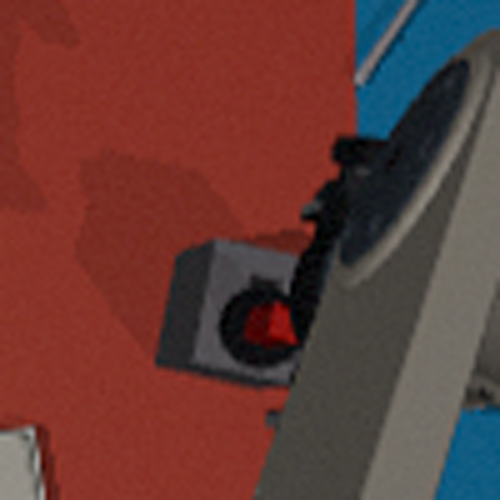

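View pics/b2.png

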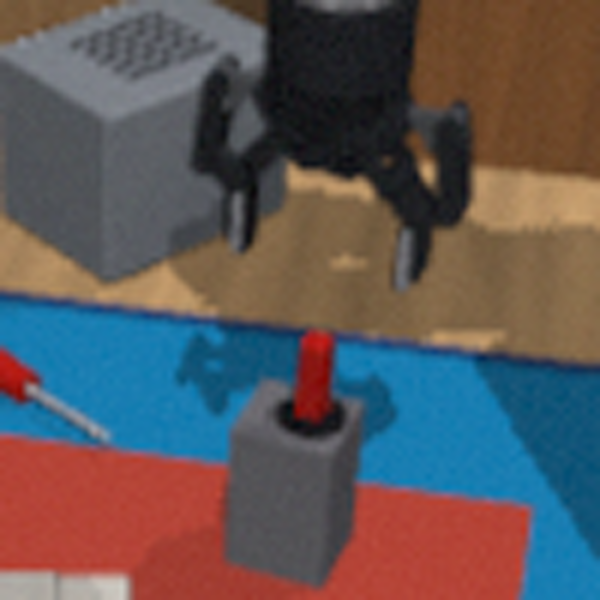

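In the side crop the fingers straddle the red handle (crop 316,335), so I'm descending.

{"api": "arm_command", "payload": {"targets": [[0.0005,0.0024,0.004,0,0,-0.006],[0,0,0.01,0,0,0],[0,0,0.012,0,0,0],[0,0,0.012,0,0,0],[0,0,0.012,0,0,0],[0,0,0.01,0,0,0],[0,0,0.008,0,0,0],[0,0,0.005,0,0,0],[0,0,0.003,0,0,0],[0,0,0.002,0,0,0],[0,0,0,0,0,0]]}}

```text
clock: 4.38
eef_pos: [482.8, -252.4, 112.2]
tcp_rot: [3.142, 0.0, -0.169]
contact_force: [-0.0, 0.2, -0.3]
opening: 1.001
```

{"api": "arm_command", "payload": {"targets": [[0,0,0,0,0,0],[0,0,0,0,0,0],[0,0,0,0,0,0],[0,0,0,0,0,0],[0,0,0,0,0,0],[0,0,0,0,0,0],[0,0,0,0,0,0],[0,0,0,0,0,0]], "fingers": 0.0, "squeeze": 60}}

```text
clock: 5.05
eef_pos: [482.9, -252.5, 112.6]
tcp_rot: [3.141, -0.0, -0.169]
contact_force: [-0.4, 0.5, 4.2]
opening: 0.182
```

```bash
python3 d.py 482 -252.4 112 -10
```

```text
t 5.05 pos [ 482.9 -252.5  112.6] rot [ 1.7999e+02 -2.0000e-02 -9.6800e+00] F [-0.4  0.5  4.2] open 0.182
tool shift mm [-0.9  0.1  0.6] turn [ 0.    -0.     0.006]
```

{"api": "arm_command", "payload": {"targets": [[0,0,-0.002,0,0,0],[0,0,-0.004,0,0,0],[0,0,-0.008,0,0,0],[0,0,-0.012,0,0,0],[0,0,-0.014,0,0,0],[0,0,-0.015,0,0,0],[0,0,-0.015,0,0,0],[0,0,-0.015,0,0,0],[0,0,-0.015,0,0,0],[0,0,-0.015,0,0,0],[0,0,-0.015,0,0,0],[0,0,-0.015,0,0,0],[0,0,-0.012,0,0,0],[0,0,-0.01,0,0,0],[0,0,-0.006,0,0,0],[0,0,-0.002,0,0,0],[0,0,0,0,0,0]]}}

```text
clock: 6.47
eef_pos: [482.8, -252.4, 287.5]
tcp_rot: [3.142, -0.0, -0.169]
contact_force: [-0.5, -0.5, -0.4]
opening: 0.179
```

```bash
python3 d.py 566 28 300 13; python3 - <<'E'
from h import *
from rig import r
f=r.grab_frame("top"); cv2.imwrite("pics/c1.png",f["image"]); g=r.grab_frame("side"); crop(g,280,40,420,190,4,"pics/c2.png")
E
```

```text
t 6.47 pos [ 482.8 -252.4  287.5] rot [ 1.80e+02 -1.00e-02 -9.68e+00] F [-0.5 -0.5 -0.4] open 0.179
tool shift mm [  34.9 -290.4  -12.5] turn [ 0.    -0.    -0.396]
```

View pics/c1.png

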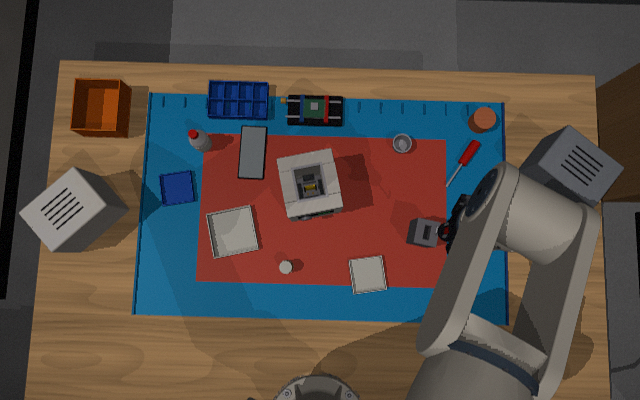

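View pics/c2.png

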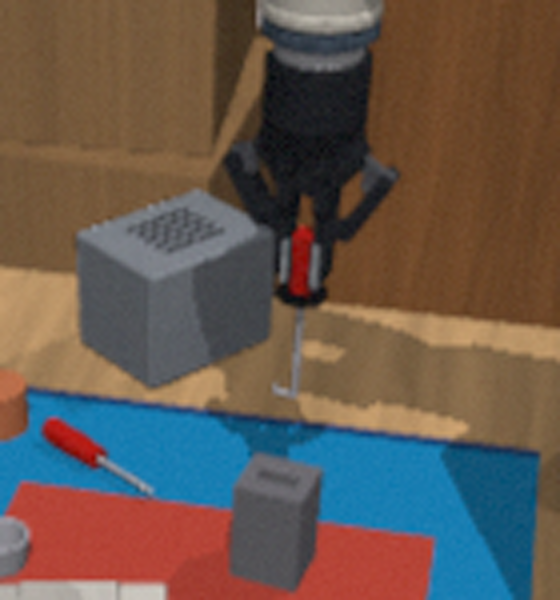

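The rod hangs in the grip with the toe pointing left in the side crop (world +x). Next I'll move over the strap.

{"api": "arm_command", "payload": {"targets": [[0.002,-0.01,-0.002,0,0,0],[0.004,-0.02,-0.002,0,0,0],[0.005,-0.028,-0.002,0,0,0],[0.006,-0.03,-0.002,0,0,0],[0.006,-0.03,-0.002,0,0,0],[0.006,-0.03,0,0,0,0],[0.006,-0.03,0,0,0,0],[0.006,-0.03,0,0,0,0],[0.006,-0.03,0,0,0,0],[0.005,-0.028,0,0,0,0],[0.003,-0.02,0,0,0,0],[0.002,-0.01,0,0,0,0],[0,-0.004,0,0,0,0],[0,0,0,0,0,-0.05],[0,0,0,0,0,-0.086],[0,0,0,0,0,-0.09],[0,0,0,0,0,-0.09],[0,0,0,0,0,-0.06],[0,0,0,0,0,-0.02],[0,0,0,0,0,0]]}}

```text
clock: 8.23
eef_pos: [589.0, 33.0, 297.2]
tcp_rot: [3.141, 0.001, 0.226]
contact_force: [-0.6, 0.2, -1.9]
opening: 0.182
```

```bash
python3 d.py 589.4 33.8 250 13; python3 - <<'E'
from h import *
from rig import r
s=r.sense()
f=r.grab_frame("top"); crop(f,250,120,380,240,5,"pics/d1.png"); g=r.grab_frame("side"); crop(g,220,70,380,260,4,"pics/d2.png"); np.save("g1.npy",g,allow_pickle=True)
p=s["eef_pos"]
print(proj(g,p+[0,0,-103]),proj(g,p))
f0=np.load("f0.npy",allow_pickle=True).item()
f=cv2.imread("pics/c1.png")
S=8;im=cv2.resize(f[215:250,405:438],None,fx=S,fy=S,interpolation=cv2.INTER_CUBIC).astype(int)
m=(im.max(2)<58).astype(np.uint8);n,l,st,c=cv2.connectedComponentsWithStats(m)
for i in range(1,n):
  if st[i,4]>300:
    q=(c[i]+.5)/S-.5+[405,215]; print(st[i]/8,q,plane(f0,*q,98))
E
```

```text
t 8.23 pos [589.   33.  297.2] rot [1.7999e+02 3.0000e-02 1.2940e+01] F [-0.6  0.2 -1.9] open 0.182
tool shift mm [ 0.6 -0.7 47.2] turn [ 0.     0.001 -0.001]
[298.81741511 186.11102673] [297.38259115 155.10064134]
[1.25000e+00 3.37500e+00 2.50000e+01 2.88750e+01 1.57525e+03] [413.01090105 233.11442628] [ 486.65907684 -220.57126334   98.        ]
[ 17.625   9.75    8.875  15.5   727.5  ] [426.42878007 232.06537801] [ 490.09794704 -253.39776581   98.        ]
```

View pics/d1.png

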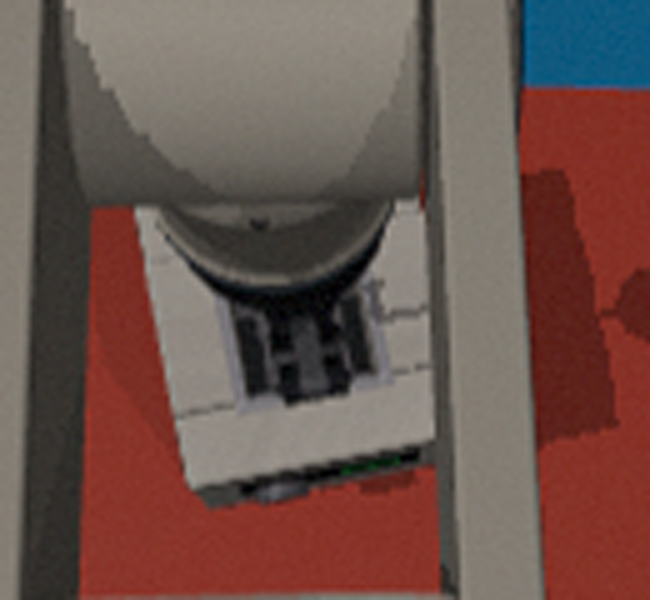

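View pics/d2.png

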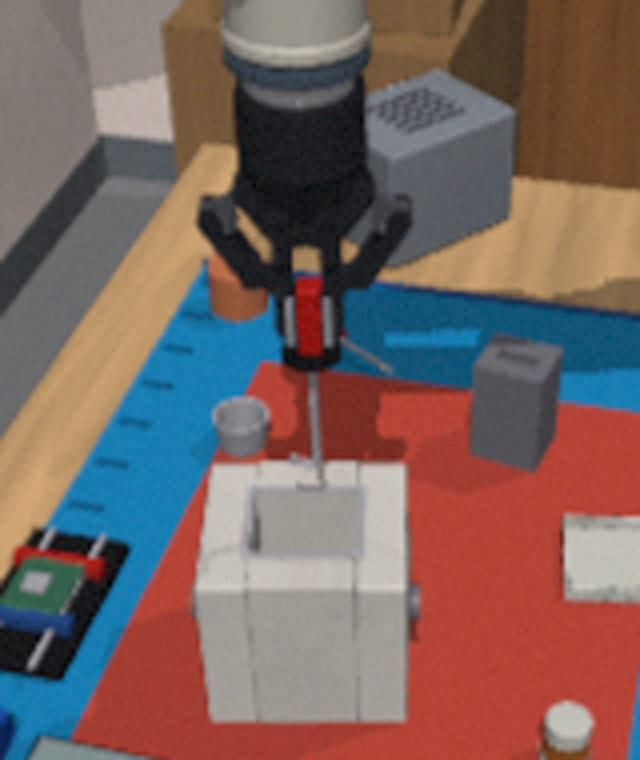

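```bash
python3 - <<'E'
from h import *
g=np.load("g1.npy",allow_pickle=True).item(); crop(g,270,150,325,215,10,"pics/d3.png")
E
```

```text
(no output)
```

View pics/d3.png

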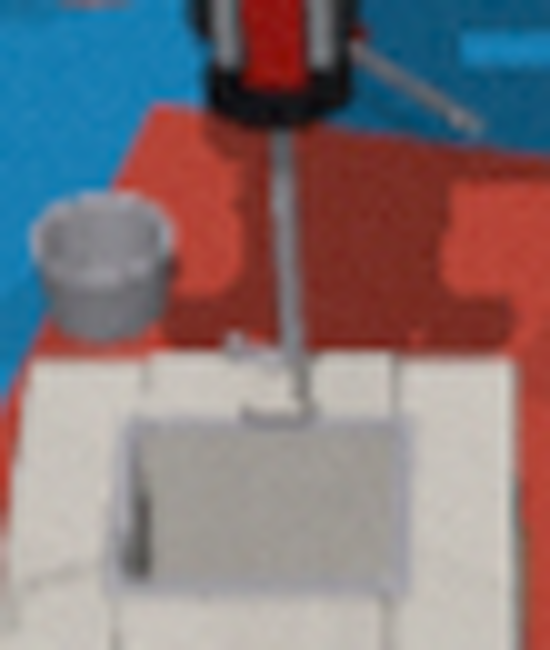

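The heel in the crop at (290,360) agrees with the prediction within about 0.5 px. The darker hook below it is its shadow on the washer. I'm descending to just above the highest possible strap top.

{"api": "arm_command", "payload": {"targets": [[0.0006,-0.0007,0.003,0,0,0],[0,0,0.006,0,0,0],[0,0,0.01,0,0,0],[0,0,0.011,0,0,0],[0,0,0.011,0,0,0],[0,0,0.011,0,0,0],[0,0,0.01,0,0,0],[0,0,0.008,0,0,0],[0,0,0.005,0,0,0],[0,0,0.003,0,0,0],[0,0,0.001,0,0,0],[0,0,0,0,0,0],[0,0,0,0,0,0],[0,0,0,0,0,0]]}}

```text
clock: 9.5
eef_pos: [590.2, 34.6, 218.9]
tcp_rot: [3.141, -0.001, 0.227]
contact_force: [-0.3, 0.5, -2.0]
opening: 0.179
```

```bash
python3 d.py 589.4 33.8 217 13
```

```text
t 9.5 pos [590.2  34.6 218.9] rot [ 1.7999e+02 -6.0000e-02  1.3010e+01] F [-0.3  0.5 -2. ] open 0.179
tool shift mm [-0.9  0.6  1.9] turn [ 0.    -0.001  0.   ]
```

{"api": "arm_command", "payload": {"targets": [[-0.0005,0.0004,0.001,0,0,0],[0,0,0.001,0,0,0],[0,0,0.001,0,0,0],[0,0,0.001,0,0,0],[0,0,0,0,0,0]]}}

```text
clock: 9.92
eef_pos: [589.3, 34.1, 214.1]
tcp_rot: [-3.142, 0.0, 0.227]
contact_force: [-0.5, -0.4, -2.2]
opening: 0.177
```

{"api": "arm_command", "payload": {"targets": [[0,0,0.001,0,0,0],[0,0,0.001,0,0,0],[0,0,0.001,0,0,0],[0,0,0,0,0,0]]}}

```text
clock: 10.25
eef_pos: [589.3, 34.1, 211.0]
tcp_rot: [-3.142, 0.0, 0.227]
contact_force: [0.1, -0.2, -0.7]
opening: 0.179
```

{"api": "arm_command", "payload": {"targets": [[0,0,0.001,0,0,0],[0,0,0.001,0,0,0],[0,0,0,0,0,0]]}}

```text
clock: 10.5
eef_pos: [589.3, 34.0, 209.0]
tcp_rot: [-3.142, 0.0, 0.227]
contact_force: [-0.1, 0.6, -1.1]
opening: 0.18
```

{"api": "arm_command", "payload": {"targets": [[0,0,0.001,0,0,0],[0,0,0.001,0,0,0],[0,0,0,0,0,0]]}}

```text
clock: 10.75
eef_pos: [589.3, 34.0, 207.1]
tcp_rot: [-3.142, 0.0, 0.227]
contact_force: [0.2, -0.0, -0.9]
opening: 0.18
```

{"api": "arm_command", "payload": {"targets": [[0,0,0.001,0,0,0],[0,0,0.001,0,0,0],[0,0,0,0,0,0]]}}

```text
clock: 11.0
eef_pos: [589.3, 34.1, 205.1]
tcp_rot: [-3.142, 0.0, 0.227]
contact_force: [0.3, -1.0, -0.7]
opening: 0.182
```

{"api": "arm_command", "payload": {"targets": [[0,0,0.001,0,0,0],[0,0,0.0005,0,0,0],[0,0,0,0,0,0]]}}

```text
clock: 11.25
eef_pos: [589.4, 34.0, 203.6]
tcp_rot: [-3.142, 0.0, 0.227]
contact_force: [0.2, 0.0, -1.7]
opening: 0.183
```

{"api": "arm_command", "payload": {"targets": [[0,0,0.001,0,0,0],[0,0,0.0005,0,0,0],[0,0,0,0,0,0]]}}

```text
clock: 11.5
eef_pos: [589.3, 34.0, 202.1]
tcp_rot: [-3.142, 0.0, 0.227]
contact_force: [0.8, 0.2, -1.2]
opening: 0.178
```

{"api": "arm_command", "payload": {"targets": [[0,0,0.001,0,0,0],[0,0,0.0005,0,0,0],[0,0,0,0,0,0]]}}

```text
clock: 11.75
eef_pos: [589.3, 34.1, 200.6]
tcp_rot: [-3.142, 0.0, 0.227]
contact_force: [0.5, 0.1, 0.1]
opening: 0.179
```

{"api": "arm_command", "payload": {"targets": [[0,0,0.0005,0,0,0],[0,0,0,0,0,0]]}}

```text
clock: 11.92
eef_pos: [589.4, 34.1, 200.2]
tcp_rot: [-3.142, 0.0, 0.227]
contact_force: [-0.2, 0.5, -1.1]
opening: 0.186
```

{"api": "arm_command", "payload": {"targets": [[0,0,0.001,0,0,0],[0,0,0.0005,0,0,0],[0,0,0,0,0,0]]}}

```text
clock: 12.17
eef_pos: [589.3, 34.0, 198.6]
tcp_rot: [-3.142, 0.0, 0.227]
contact_force: [0.9, 0.7, -1.8]
opening: 0.185
```

{"api": "arm_command", "payload": {"targets": [[0,0,0.001,0,0,0],[0,0,0.0005,0,0,0],[0,0,0,0,0,0]]}}

```text
clock: 12.42
eef_pos: [589.3, 34.0, 197.2]
tcp_rot: [-3.142, 0.0, 0.227]
contact_force: [0.2, 0.2, -0.9]
opening: 0.175
```

{"api": "arm_command", "payload": {"targets": [[0,0,0.001,0,0,0],[0,0,0.0005,0,0,0],[0,0,0,0,0,0]]}}

```text
clock: 12.67
eef_pos: [589.3, 34.1, 195.6]
tcp_rot: [-3.142, 0.0, 0.227]
contact_force: [-0.5, 0.1, -0.7]
opening: 0.183
```

{"api": "arm_command", "payload": {"targets": [[0,0,0.001,0,0,0],[0,0,0.0005,0,0,0],[0,0,0,0,0,0]]}}

```text
clock: 12.92
eef_pos: [589.3, 34.1, 194.1]
tcp_rot: [-3.142, 0.0, 0.227]
contact_force: [-0.4, -0.0, -0.5]
opening: 0.18
```

{"api": "arm_command", "payload": {"targets": [[0,0,0.001,0,0,0],[0,0,0.0005,0,0,0],[0,0,0,0,0,0]]}}

```text
clock: 13.17
eef_pos: [589.3, 34.1, 192.6]
tcp_rot: [-3.142, 0.0, 0.227]
contact_force: [-0.1, 0.0, -0.8]
opening: 0.18
```

{"api": "arm_command", "payload": {"targets": [[0,0,0.001,0,0,0],[0,0,0.0005,0,0,0],[0,0,0,0,0,0]]}}

```text
clock: 13.42
eef_pos: [589.3, 34.1, 191.1]
tcp_rot: [-3.142, 0.0, 0.227]
contact_force: [0.0, 0.3, -2.1]
opening: 0.176
```

{"api": "arm_command", "payload": {"targets": [[0,0,0.001,0,0,0],[0,0,0.0005,0,0,0],[0,0,0,0,0,0]]}}

```text
clock: 13.67
eef_pos: [589.3, 34.1, 189.6]
tcp_rot: [-3.142, 0.0, 0.227]
contact_force: [0.2, -0.2, -0.7]
opening: 0.184
```

{"api": "arm_command", "payload": {"targets": [[0,0,0.001,0,0,0],[0,0,0.0005,0,0,0],[0,0,0,0,0,0]]}}

```text
clock: 13.92
eef_pos: [589.4, 34.0, 188.1]
tcp_rot: [3.142, 0.0, 0.227]
contact_force: [0.6, -0.4, -0.9]
opening: 0.183
```

{"api": "arm_command", "payload": {"targets": [[0,0,0.001,0,0,0],[0,0,0.0005,0,0,0],[0,0,0,0,0,0]]}}

```text
clock: 14.17
eef_pos: [589.5, 34.1, 186.8]
tcp_rot: [3.142, -0.0, 0.227]
contact_force: [-0.0, -1.0, 1.3]
opening: 0.179
```

{"api": "arm_command", "payload": {"targets": [[0,0,0.0005,0,0,0],[0,0,0,0,0,0]]}}

```text
clock: 14.33
eef_pos: [589.7, 34.1, 186.6]
tcp_rot: [3.141, -0.001, 0.227]
contact_force: [0.2, 0.0, 2.3]
opening: 0.181
```

Contact at TCP z≈187, with force rising by about 3 N, puts the strap top at about z=81. I'll lift off, back away 15 mm, and lower the toe to hole level (TCP z≈170.5).

{"api": "arm_command", "payload": {"targets": [[0,0,-0.002,0,0,0],[0,0,-0.004,0,0,0],[-0.003,0,0,0,0,0],[-0.004,0,0,0,0,0],[-0.004,0,0,0,0,0],[-0.003,0,0,0,0,0],[-0.001,0,0,0,0,0],[0,0,0.002,0,0,0],[0,0,0.004,0,0,0],[0,0,0.004,0,0,0],[0,0,0.004,0,0,0],[0,0,0.003,0,0,0],[0,0,0.002,0,0,0],[0,0,0.0015,0,0,0],[0,0,0.001,0,0,0],[0,0,0,0,0,0],[0,0,0,0,0,0]]}}

```text
clock: 15.75
eef_pos: [574.9, 30.7, 170.8]
tcp_rot: [3.142, -0.0, 0.227]
contact_force: [-0.8, -0.6, -1.1]
opening: 0.18
```

```bash
python3 d.py 574.8 30.5 170.5 13
```

```text
t 15.75 pos [574.9  30.7 170.8] rot [180.    -0.    13.01] F [-0.8 -0.6 -1.1] open 0.18
tool shift mm [-0.1  0.2  0.3] turn [ 0. -0.  0.]
```

{"api": "arm_command", "payload": {"targets": [[0.001,0,0.0003,0,0,0],[0.001,0,0,0,0,0],[0.001,0,0,0,0,0],[0.001,0,0,0,0,0],[0.001,0,0,0,0,0],[0,0,0,0,0,0]]}}

```text
clock: 16.25
eef_pos: [579.9, 31.9, 170.5]
tcp_rot: [3.142, -0.0, 0.227]
contact_force: [-0.3, 0.6, -0.9]
opening: 0.184
```

{"api": "arm_command", "payload": {"targets": [[0.001,0,0,0,0,0],[0.001,0,0,0,0,0],[0.001,0,0,0,0,0],[0,0,0,0,0,0]]}}

```text
clock: 16.58
eef_pos: [582.9, 32.5, 170.5]
tcp_rot: [3.142, -0.0, 0.227]
contact_force: [-0.0, 0.0, -1.5]
opening: 0.181
```

{"api": "arm_command", "payload": {"targets": [[0.001,0,0,0,0,0],[0.001,0,0,0,0,0],[0.001,0,0,0,0,0],[0,0,0,0,0,0]]}}

```text
clock: 16.92
eef_pos: [585.8, 33.2, 170.5]
tcp_rot: [3.142, -0.0, 0.227]
contact_force: [0.2, -0.6, -0.6]
opening: 0.183
```

{"api": "arm_command", "payload": {"targets": [[0.001,0,0,0,0,0],[0.001,0,0,0,0,0],[0.001,0,0,0,0,0],[0,0,0,0,0,0]]}}

```text
clock: 17.25
eef_pos: [588.7, 33.9, 170.5]
tcp_rot: [3.142, -0.0, 0.227]
contact_force: [0.2, 0.7, -1.2]
opening: 0.178
```

{"api": "arm_command", "payload": {"targets": [[0.001,0,0,0,0,0],[0.0013,0,0,0,0,0],[0,0,-0.001,0,0,0],[0,0,-0.0015,0,0,0],[0,0,-0.0015,0,0,0],[0,0,-0.001,0,0,0],[0,0,0,0,0,0]]}}

```text
clock: 17.83
eef_pos: [590.9, 34.4, 175.9]
tcp_rot: [3.141, -0.001, 0.227]
contact_force: [0.9, 0.4, -2.2]
opening: 0.178
```

{"api": "arm_command", "payload": {"targets": [[0,0,-0.0005,0,0,0],[0,0,-0.0005,0,0,0],[0,0,-0.0005,0,0,0],[0,0,-0.0005,0,0,0],[0,0,-0.0005,0,0,0],[0,0,0,0,0,0],[0,0,0,0,0,0]]}}

```text
clock: 18.42
eef_pos: [590.6, 34.4, 177.8]
tcp_rot: [-3.142, 0.0, 0.227]
contact_force: [-0.6, 0.4, -2.4]
opening: 0.185
```

```bash
python3 d.py 591 34 178 13
```

```text
t 18.42 pos [590.6  34.4 177.8] rot [-1.800e+02  2.000e-02  1.301e+01] F [-0.6  0.4 -2.4] open 0.185
tool shift mm [ 0.3  0.4 -0.2] turn [-0.  0.  0.]
```

{"api": "arm_command", "payload": {"targets": [[0,0,-0.0005,0,0,0],[0,0,-0.0005,0,0,0],[0,0,-0.0005,0,0,0],[0,0,-0.0005,0,0,0],[0,0,-0.001,0,0,0],[0,0,0,0,0,0],[0,0,0,0,0,0]]}}

```text
clock: 19.0
eef_pos: [590.8, 34.4, 181.1]
tcp_rot: [3.142, -0.0, 0.227]
contact_force: [-0.2, -0.7, -3.1]
opening: 0.185
```

Fz≈-3.1 N, against about -1.1 N for the rod alone, so the basket is on the hook. Next is a gentle lift.

{"api": "arm_command", "payload": {"targets": [[0,0,-0.001,0,0,0],[0,0,-0.0015,0,0,0],[0,0,-0.002,0,0,0],[0,0,-0.002,0,0,0],[0,0,-0.002,0,0,0],[0,0,-0.002,0,0,0],[0,0,-0.002,0,0,0]]}}

```text
clock: 19.58
eef_pos: [590.8, 34.3, 193.8]
tcp_rot: [3.142, -0.0, 0.227]
contact_force: [0.6, -0.2, -3.2]
opening: 0.181
```

{"api": "arm_command", "payload": {"targets": [[0,0,-0.003,0,0,0],[0,0,-0.003,0,0,0],[0,0,-0.004,0,0,0],[0,0,-0.004,0,0,0],[0,0,-0.004,0,0,0],[0,0,-0.004,0,0,0],[0,0,-0.004,0,0,0],[0,0,-0.004,0,0,0]]}}

```text
clock: 20.25
eef_pos: [590.7, 34.3, 224.0]
tcp_rot: [3.142, -0.0, 0.227]
contact_force: [0.5, 0.8, -3.0]
opening: 0.185
```

{"api": "arm_command", "payload": {"targets": [[0,0,-0.005,0,0,0],[0,0,-0.006,0,0,0],[0,0,-0.006,0,0,0],[0,0,-0.006,0,0,0],[0,0,-0.006,0,0,0],[0,0,-0.006,0,0,0],[0,0,-0.006,0,0,0],[0,0,-0.006,0,0,0],[0,0,-0.006,0,0,0],[0,0,-0.006,0,0,0],[0,0,-0.006,0,0,0],[0,0,-0.006,0,0,0],[0,0,-0.006,0,0,0],[0,0,-0.006,0,0,0],[0,0,-0.006,0,0,0],[0,0,-0.006,0,0,0],[0,0,-0.005,0,0,0],[0,0,-0.003,0,0,0],[0,0,-0.001,0,0,0],[0,0,0,0,0,0]]}}

```text
clock: 21.92
eef_pos: [590.8, 34.3, 327.7]
tcp_rot: [3.142, -0.0, 0.227]
contact_force: [-0.2, -0.4, -3.8]
opening: 0.18
```

```bash
python3 d.py 475 236 328 13; python3 - <<'E'
from h import *
from rig import r
g=r.grab_frame("side"); crop(g,220,70,380,260,4,"pics/e2.png"); np.save("g2.npy",g,allow_pickle=True)
E
```

```text
t 21.92 pos [590.8  34.3 327.7] rot [ 1.800e+02 -2.000e-02  1.301e+01] F [-0.2 -0.4 -3.8] open 0.18
tool shift mm [ -67.4 -222.5   -0.3] turn [ 0. -0.  0.]
```

View pics/e2.png

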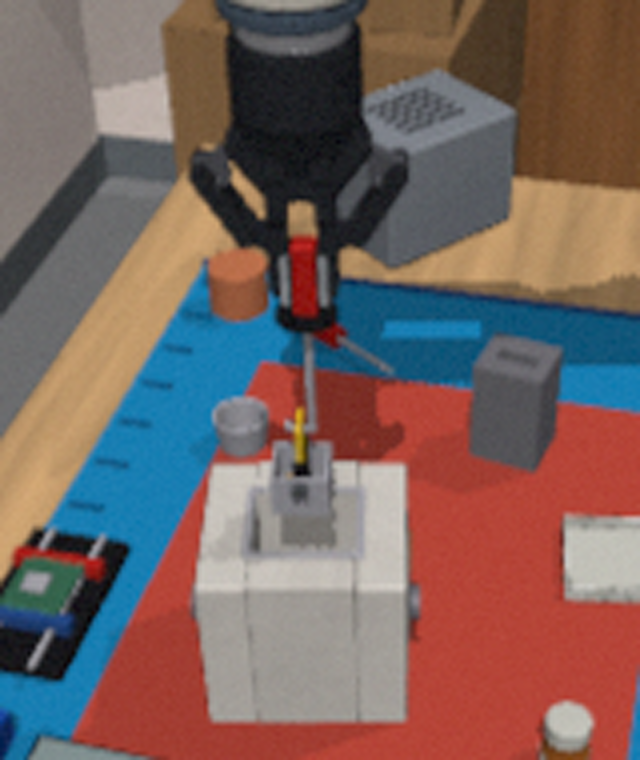

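The basket hangs upright on the hook above the rim (crop 300,470). Moving smoothly over the tray.

{"api": "arm_command", "payload": {"targets": [[-0.00075,-0.0025,0,0,0,0],[-0.0015,-0.005,0,0,0,0],[-0.00225,-0.0074,0,0,0,0],[-0.003,-0.0099,0,0,0,0],[-0.00375,-0.0124,0,0,0,0],[-0.0045,-0.0148,0,0,0,0],[-0.0045,-0.0148,0,0,0,0],[-0.0045,-0.0148,0,0,0,0],[-0.0045,-0.0148,0,0,0,0],[-0.0045,-0.0148,0,0,0,0],[-0.0045,-0.0148,0,0,0,0],[-0.0045,-0.0148,0,0,0,0],[-0.0045,-0.0148,0,0,0,0],[-0.0045,-0.0148,0,0,0,0],[-0.0045,-0.0148,0,0,0,0],[-0.00375,-0.0124,0,0,0,0],[-0.003,-0.0099,0,0,0,0],[-0.00225,-0.0074,0,0,0,0],[-0.0015,-0.005,0,0,0,0],[-0.00075,-0.0025,0,0,0,0]]}}

```text
clock: 23.63
eef_pos: [474.5, 236.5, 327.5]
tcp_rot: [3.142, -0.0, 0.228]
contact_force: [0.7, 0.0, -2.9]
opening: 0.182
```

```bash
python3 d.py 475 236 167 13; python3 - <<'E'
from h import *
from rig import r
g=r.grab_frame("side"); crop(g,220,130,400,330,4,"pics/f2.png"); f=r.grab_frame("top"); crop(f,180,160,300,280,5,"pics/f1.png")
E
```

```text
t 23.63 pos [474.5 236.5 327.5] rot [180.    -0.    13.04] F [ 0.7  0.  -2.9] open 0.182
tool shift mm [  0.4   0.5 160.5] turn [ 0.    -0.     0.001]
```

View pics/f2.png

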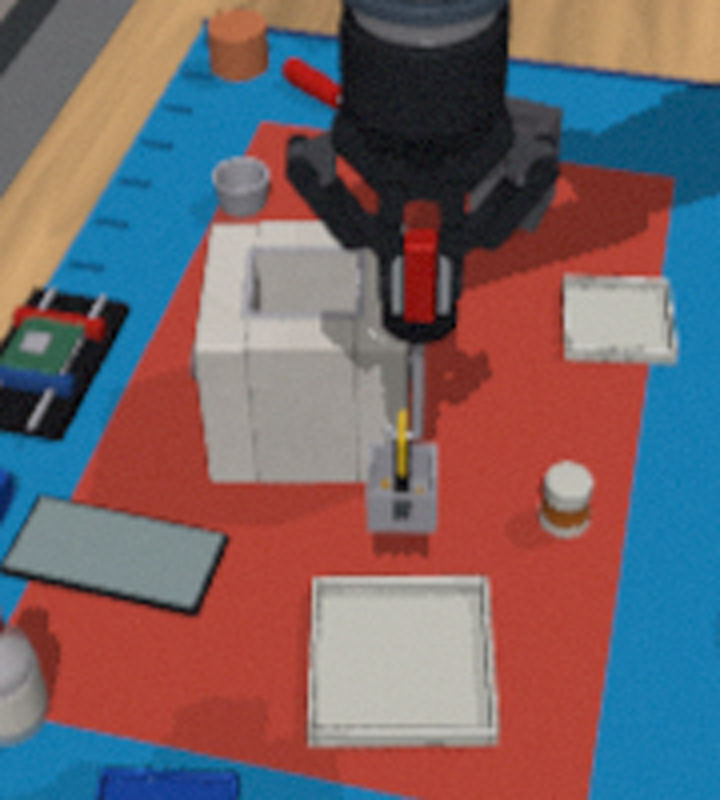

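View pics/f1.png

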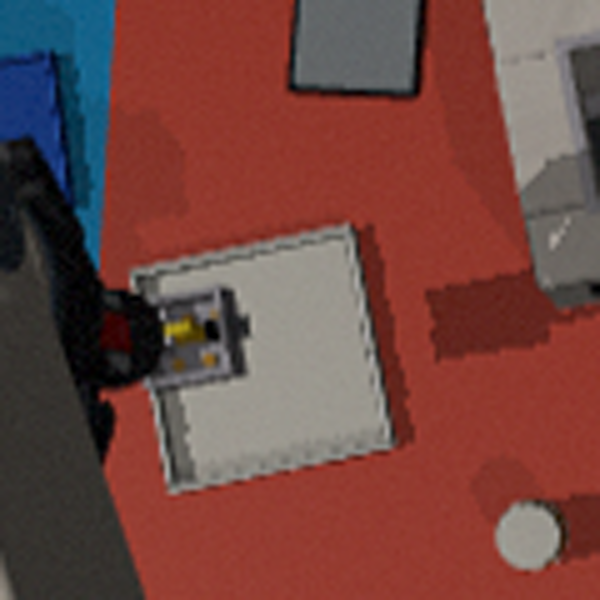

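{"api": "arm_command", "payload": {"targets": [[0,0,0.001,0,0,0],[0,0,0.003,0,0,0],[0,0,0.005,0,0,0],[0,0,0.007,0,0,0],[0,0,0.009,0,0,0],[0,0,0.01,0,0,0],[0,0,0.01,0,0,0],[0,0,0.01,0,0,0],[0,0,0.01,0,0,0],[0,0,0.01,0,0,0],[0,0,0.01,0,0,0],[0,0,0.01,0,0,0],[0,0,0.01,0,0,0],[0,0,0.01,0,0,0],[0,0,0.009,0,0,0],[0,0,0.008,0,0,0],[0,0,0.006,0,0,0],[0,0,0.004,0,0,0],[0,0,0.003,0,0,0],[0,0,0.002,0,0,0]]}}

```text
clock: 25.4
eef_pos: [475.0, 235.9, 180.3]
tcp_rot: [-3.142, -0.0, 0.227]
contact_force: [-1.1, -1.3, -3.2]
opening: 0.184
```

```bash
python3 d.py 475 236 167 13; python3 - <<'E'
from h import *
from rig import r
g=r.grab_frame("side"); crop(g,260,190,400,330,5,"pics/h2.png")
E
```

```text
t 25.4 pos [475.  235.9 180.3] rot [-1.800e+02 -1.000e-02  1.301e+01] F [-1.1 -1.3 -3.2] open 0.184
tool shift mm [ 0.1 -0.1 13.3] turn [-0. -0.  0.]
```

View pics/h2.png

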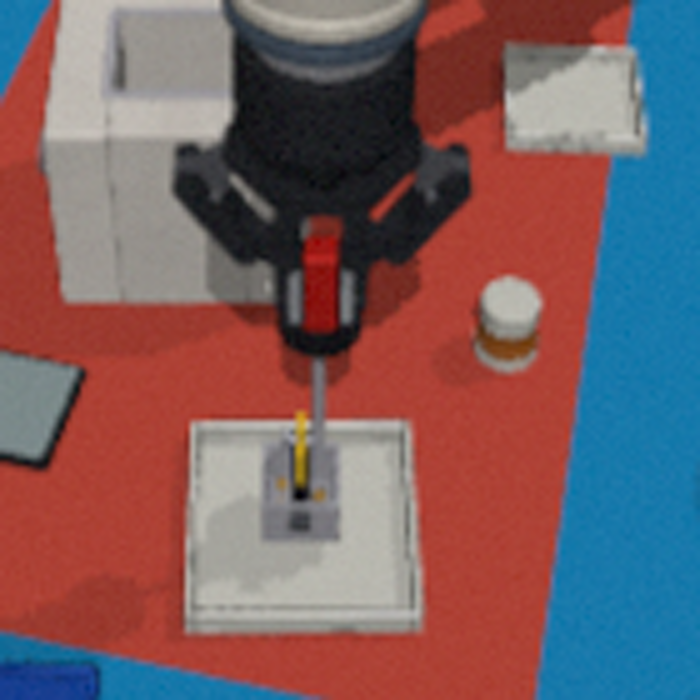

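The basket hangs upright inside the tray walls (crop 300,500). Lowering it slowly.

{"api": "arm_command", "payload": {"targets": [[0,0,0.002,0,0,0],[0,0,0.0015,0,0,0],[0,0,0.0015,0,0,0],[0,0,0.0015,0,0,0],[0,0,0.001,0,0,0],[0,0,0.001,0,0,0],[0,0,0.001,0,0,0],[0,0,0.0005,0,0,0],[0,0,0.0005,0,0,0],[0,0,0,0,0,0]]}}

```text
clock: 26.28
eef_pos: [474.8, 235.8, 169.9]
tcp_rot: [3.142, 0.0, 0.227]
contact_force: [-0.5, 0.5, -3.2]
opening: 0.179
```

{"api": "arm_command", "payload": {"targets": [[0,0,0.0005,0,0,0],[0,0,0.0005,0,0,0],[0,0,0.0005,0,0,0],[0,0,0.0005,0,0,0],[0,0,0.0005,0,0,0],[0,0,0.0005,0,0,0],[0,0,0,0,0,0]]}}

```text
clock: 26.87
eef_pos: [475.0, 235.9, 167.0]
tcp_rot: [-3.142, -0.0, 0.227]
contact_force: [-0.2, 0.1, -1.2]
opening: 0.18
```

{"api": "arm_command", "payload": {"targets": [[0,0,0.001,0,0,0],[0,0,0.001,0,0,0],[0,0,0.001,0,0,0],[0,0,0,0,0,0]]}}

```text
clock: 27.2
eef_pos: [474.8, 235.8, 163.8]
tcp_rot: [3.142, 0.0, 0.227]
contact_force: [0.1, 0.6, -1.4]
opening: 0.18
```

{"api": "arm_command", "payload": {"targets": [[0,0,0.001,0,0,0],[0,0,0.001,0,0,0],[0,0,0.001,0,0,0],[0,0,0,0,0,0],[0,0,0,0,0,0]]}}

```text
clock: 27.62
eef_pos: [474.8, 235.8, 160.9]
tcp_rot: [3.142, 0.0, 0.227]
contact_force: [-0.4, -0.6, -0.6]
opening: 0.182
```

```bash
python3 d.py 475 236 161 13; python3 - <<'E'
from h import *
from rig import r
g=r.grab_frame("side"); crop(g,290,240,355,310,10,"pics/i2.png")
E
```

```text
t 27.62 pos [474.8 235.8 160.9] rot [1.800e+02 1.000e-02 1.301e+01] F [-0.4 -0.6 -0.6] open 0.182
tool shift mm [ 0.2 -0.1 -0.1] turn [0. 0. 0.]
```

View pics/i2.png

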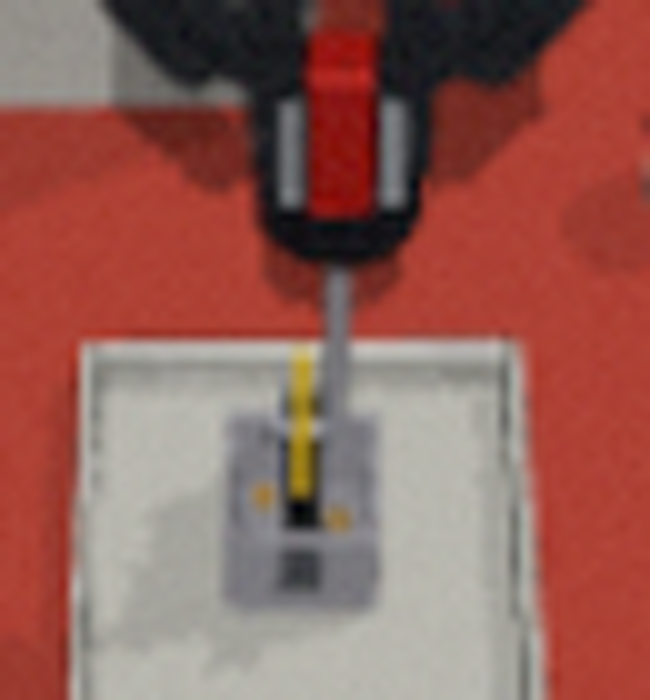

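The basket stands upright, and the hook tip sits lower in the hole (crop 275,432). Backing out now.

{"api": "arm_command", "payload": {"targets": [[-0.001,0,0,0,0,0],[-0.001,0,0,0,0,0],[-0.001,0,0,0,0,0],[-0.001,0,0,0,0,0],[-0.001,0,0,0,0,0],[-0.001,0,0,0,0,0],[0,0,0,0,0,0]]}}

```text
clock: 28.25
eef_pos: [468.8, 234.5, 161.0]
tcp_rot: [3.142, 0.0, 0.227]
contact_force: [-0.7, 0.2, -1.2]
opening: 0.177
```

{"api": "arm_command", "payload": {"targets": [[-0.0015,0,0,0,0,0],[-0.0015,0,0,0,0,0],[-0.0015,0,0,0,0,0],[-0.0015,0,0,0,0,0],[-0.002,0,0,0,0,0],[-0.003,0,0,0,0,0],[-0.003,0,0,0,0,0],[-0.003,0,0,0,0,0],[-0.003,0,0,0,0,0],[0,0,0,0,0,0],[0,0,0,0,0,0]]}}

```text
clock: 29.17
eef_pos: [449.4, 230.0, 161.0]
tcp_rot: [3.142, -0.0, 0.227]
contact_force: [0.2, 0.6, -1.2]
opening: 0.18
```

```bash
python3 d.py 449 230 161 13; python3 - <<'E'
from h import *
from rig import r
g=r.grab_frame("side"); crop(g,270,220,370,320,6,"pics/j2.png")
E
```

```text
t 29.17 pos [449.4 230.  161. ] rot [180.    -0.    13.01] F [ 0.2  0.6 -1.2] open 0.18
tool shift mm [-0.4 -0.1  0. ] turn [ 0. -0.  0.]
```

View pics/j2.png

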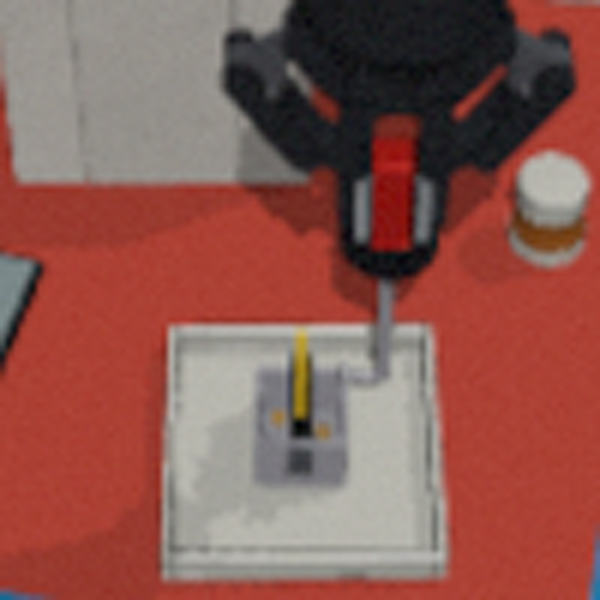

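The hook is clear of the strap (tip at crop 345,375). Raising it and returning to the stand.

{"api": "arm_command", "payload": {"targets": [[0,0,-0.003,0,0,0],[0,0,-0.006,0,0,0],[0,0,-0.01,0,0,0],[0,0,-0.013,0,0,0],[0,0,-0.015,0,0,0],[0,0,-0.015,0,0,0],[0,0,-0.015,0,0,0],[0,0,-0.015,0,0,0],[0,0,-0.015,0,0,0],[0,0,-0.01,0,0,0],[0,0,-0.006,0,0,0],[0,0,-0.003,0,0,0],[0,0,0,0,0,0.06],[0,0,0,0,0,0.08],[0,0,0,0,0,0.086],[0,0,0,0,0,0.08],[0,0,0,0,0,0.06],[0,0,0,0,0,0.03],[0,0,0,0,0,0]]}}

```text
clock: 30.8
eef_pos: [449.2, 229.8, 286.3]
tcp_rot: [3.141, 0.001, -0.17]
contact_force: [0.2, 0.2, -0.9]
opening: 0.179
```

```bash
python3 d.py 482.8 -252.4 285 -9.68
```

```text
t 30.8 pos [449.2 229.8 286.3] rot [ 1.7995e+02  6.0000e-02 -9.7600e+00] F [ 0.2  0.2 -0.9] open 0.179
tool shift mm [114.9 469.5   1.6] turn [ 0.001  0.001 -0.001]
```

{"api": "arm_command", "payload": {"targets": [[0.0014,0.0059,0,0,0,0],[0.0029,0.0117,0,0,0,0],[0.0043,0.0176,0,0,0,0],[0.0057,0.0235,0,0,0,0],[0.0072,0.0293,0,0,0,0],[0.0072,0.0293,0,0,0,0],[0.0072,0.0293,0,0,0,0],[0.0072,0.0293,0,0,0,0],[0.0072,0.0293,0,0,0,0],[0.0072,0.0293,0,0,0,0],[0.0072,0.0293,0,0,0,0],[0.0072,0.0293,0,0,0,0],[0.0072,0.0293,0,0,0,0],[0.0072,0.0293,0,0,0,0],[0.0072,0.0293,0,0,0,0],[0.0072,0.0293,0,0,0,0],[0.0057,0.0235,0,0,0,0],[0.0043,0.0176,0,0,0,0],[0.0029,0.0117,0,0,0,0],[0.0014,0.0059,0,0,0,0]]}}

```text
clock: 32.47
eef_pos: [483.4, -253.5, 286.8]
tcp_rot: [3.141, 0.0, -0.17]
contact_force: [-0.1, 0.7, -1.8]
opening: 0.18
```

{"api": "arm_command", "payload": {"targets": [[0,0,0.002,0,0,0],[0,0,0.006,0,0,0],[0,0,0.01,0,0,0],[0,0,0.012,0,0,0],[0,0,0.012,0,0,0],[0,0,0.01,0,0,0],[0,0,0.006,0,0,0],[0,0,0.002,0,0,0],[0,0,0,0,0,0]]}}

```text
clock: 33.22
eef_pos: [483.8, -251.4, 226.2]
tcp_rot: [-3.141, 0.001, -0.169]
contact_force: [0.2, 0.1, -0.3]
opening: 0.185
```

```bash
python3 d.py 482.8 -252.4 112.6 -9.68; python3 - <<'E'
from h import *
from rig import r
g=r.grab_frame("side"); crop(g,310,100,390,200,7,"pics/k2.png")
E
```

```text
t 33.22 pos [ 483.8 -251.4  226.2] rot [-1.7998e+02  7.0000e-02 -9.6700e+00] F [ 0.2  0.1 -0.3] open 0.185
tool shift mm [ -0.7   1.2 113.6] turn [-0.     0.001  0.   ]
```

View pics/k2.png

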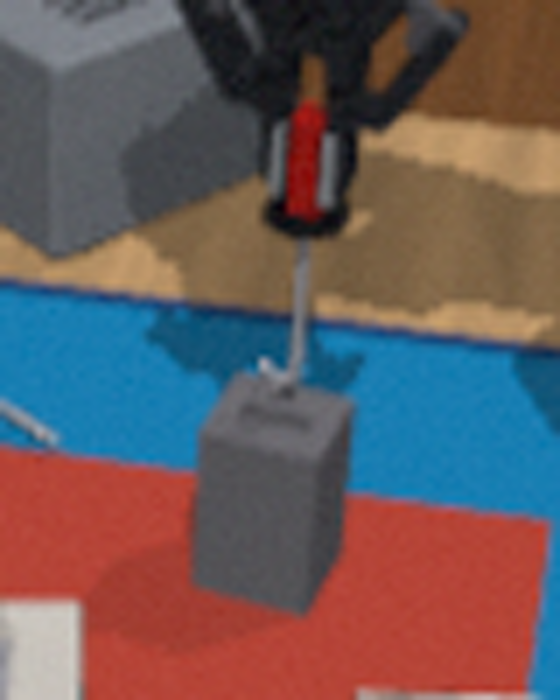

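{"api": "arm_command", "payload": {"targets": [[0,0.0005,0.006,0,0,0],[0,0,0.005,0,0,0],[0,0,0.003,0,0,0],[0,0,0,0,0,0],[0,0,0,0,0,0],[0,0,0,0,0,0]]}}

```text
clock: 33.77
eef_pos: [484.0, -252.2, 213.1]
tcp_rot: [3.142, -0.0, -0.169]
contact_force: [0.2, 0.3, -1.5]
opening: 0.182
```

```bash
python3 d.py 482.8 -252.4 112.6 -9.68
```

```text
t 33.77 pos [ 484.  -252.2  213.1] rot [ 1.80e+02 -1.00e-02 -9.69e+00] F [ 0.2  0.3 -1.5] open 0.182
tool shift mm [ -1.2   0.4 100.5] turn [ 0. -0. -0.]
```

Correcting the lateral offset, then lowering into the slot and watching the force.

{"api": "arm_command", "payload": {"targets": [[-0.0012,0.0004,0.002,0,0,0],[0,0,0.003,0,0,0],[0,0,0.003,0,0,0],[0,0,0.004,0,0,0],[0,0,0.004,0,0,0],[0,0,0,0,0,0]]}}

```text
clock: 34.27
eef_pos: [482.1, -252.1, 195.9]
tcp_rot: [-3.141, 0.002, -0.169]
contact_force: [-0.1, -0.5, -1.5]
opening: 0.181
```

{"api": "arm_command", "payload": {"targets": [[0,0,0.003,0,0,0],[0,0,0.006,0,0,0],[0,0,0.008,0,0,0],[0,0,0.008,0,0,0],[0,0,0.008,0,0,0],[0,0,0,0,0,0]]}}

```text
clock: 34.77
eef_pos: [481.6, -251.8, 161.9]
tcp_rot: [-3.141, 0.003, -0.169]
contact_force: [0.0, -0.3, -0.8]
opening: 0.18
```

{"api": "arm_command", "payload": {"targets": [[0,0,0.006,0,0,0],[0,0,0.008,0,0,0],[0,0,0.008,0,0,0],[0,0,0.008,0,0,0],[0,0,0.006,0,0,0],[0,0,0.004,0,0,0],[0,0,0.002,0,0,0],[0,0,0,0,0,0]]}}

```text
clock: 35.43
eef_pos: [482.5, -252.2, 121.5]
tcp_rot: [-3.141, 0.001, -0.169]
contact_force: [-0.5, 0.4, -1.0]
opening: 0.178
```

```bash
python3 d.py 482.8 -252.4 112.6 -9.68
```

```text
t 35.43 pos [ 482.5 -252.2  121.5] rot [-1.7999e+02  4.0000e-02 -9.6800e+00] F [-0.5  0.4 -1. ] open 0.178
tool shift mm [0.4 0.1 8.9] turn [-0.     0.001 -0.   ]
```

{"api": "arm_command", "payload": {"targets": [[0.0003,0,0.002,0,0,0],[0,0,0.002,0,0,0],[0,0,0.0015,0,0,0],[0,0,0.001,0,0,0],[0,0,0.001,0,0,0],[0,0,0.0005,0,0,0],[0,0,0,0,0,0],[0,0,0,0,0,0]]}}

```text
clock: 36.1
eef_pos: [483.0, -252.4, 114.0]
tcp_rot: [3.142, -0.0, -0.169]
contact_force: [0.6, 0.5, -1.0]
opening: 0.182
```

{"api": "arm_command", "payload": {"targets": [[0,0,0.0005,0,0,0],[0,0,0.0005,0,0,0],[0,0,0.0005,0,0,0],[0,0,0,0,0,0]]}}

```text
clock: 36.43
eef_pos: [483.0, -252.4, 112.6]
tcp_rot: [3.142, -0.0, -0.169]
contact_force: [-1.1, 0.7, 0.7]
opening: 0.178
```

{"api": "arm_command", "payload": {"targets": [[0,0,0.0005,0,0,0],[0,0,0,0,0,0]]}}

```text
clock: 36.6
eef_pos: [483.0, -252.4, 112.6]
tcp_rot: [3.142, -0.0, -0.169]
contact_force: [-2.1, 1.2, 6.7]
opening: 0.181
```

{"api": "arm_command", "payload": {"targets": [[0,0,0,0,0,0],[0,0,0,0,0,0],[0,0,0,0,0,0],[0,0,0,0,0,0],[0,0,0,0,0,0],[0,0,0,0,0,0],[0,0,0,0,0,0],[0,0,0,0,0,0]], "fingers": 0.0854}}

```text
clock: 37.27
eef_pos: [483.0, -252.4, 112.0]
tcp_rot: [-3.142, 0.0, -0.169]
contact_force: [0.3, 0.4, 0.4]
opening: 1.001
```

{"api": "arm_command", "payload": {"targets": [[0,0,-0.002,0,0,0],[0,0,-0.004,0,0,0],[0,0,-0.008,0,0,0],[0,0,-0.012,0,0,0],[0,0,-0.015,0,0,0],[0,0,-0.015,0,0,0],[0,0,-0.015,0,0,0],[0,0,-0.015,0,0,0],[0,0,-0.015,0,0,0],[0,0,-0.01,0,0,0],[0,0,-0.005,0,0,0],[0,0,0,0,0,0]]}}

```text
clock: 38.27
eef_pos: [483.6, -252.7, 229.4]
tcp_rot: [3.141, -0.002, -0.169]
contact_force: [-0.3, 0.1, 0.0]
opening: 1.004
```

```bash
python3 d.py 482.8 -252.4 230 -9.68; python3 - <<'E'
from h import *
from rig import r
g=r.grab_frame("side"); crop(g,320,120,390,200,7,"pics/l2.png"); cv2.imwrite("pics/l3.png",g["image"]); f=r.grab_frame("top"); cv2.imwrite("pics/l1.png",f["image"])
E
```

```text
t 38.27 pos [ 483.6 -252.7  229.4] rot [ 1.7996e+02 -1.2000e-01 -9.6800e+00] F [-0.3  0.1  0. ] open 1.004
tool shift mm [-0.8 -0.2 -0.6] turn [ 0.001 -0.002 -0.   ]
```

View pics/l2.png

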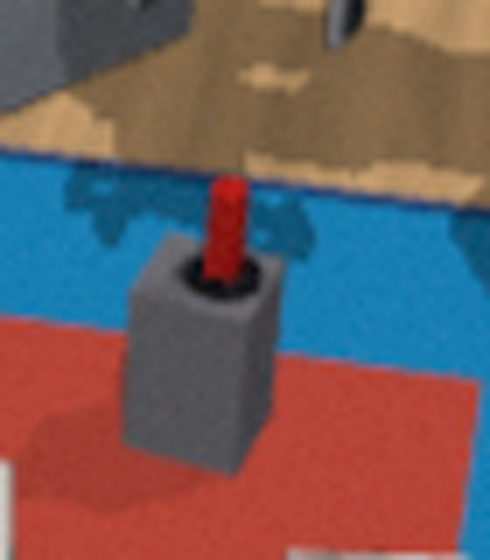

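View pics/l3.png

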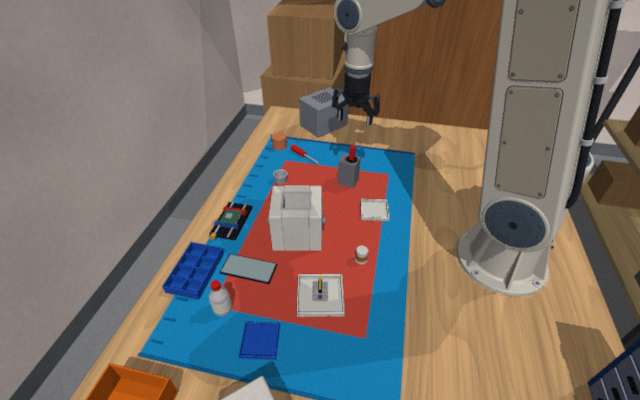

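View pics/l1.png

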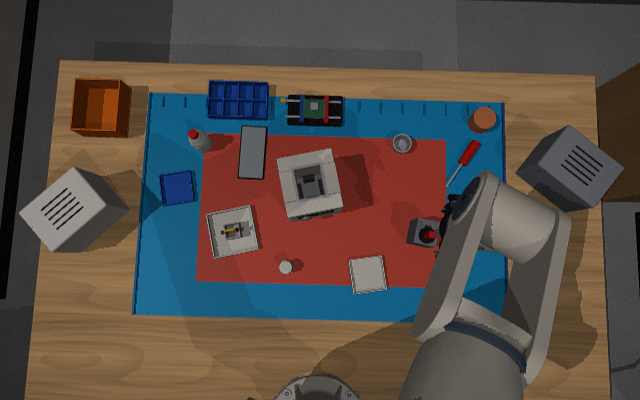

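The rod is back in its slot, upright with the guard on the block (side view 350,153). The basket stands in the middle of the large white tray (top view 234,230), and the bystanders haven't moved. Handing in.

```bash
python3 - <<'E'
from h import *
from rig import r
a=np.load("g0.npy",allow_pickle=True).item()["image"]; b=cv2.imread("pics/l3.png")
for im in (a,b):
    s=im[138:170,338:366].astype(int); v,u=np.nonzero((s[...,2]>110)&(s[...,1]<60)); print(len(u),(u.mean()+338).round(2),(v.mean()+138).round(2))
print(r.sign_off())
E
```

```text
63 351.67 152.06
67 351.64 151.75
the job is handed in; nothing more can be done
None
```

The basket is standing upright in the larger white tray, the rod is back in its stand, and the job is handed in at about 38 s of the 67 s. The sign-off reports no verdict.

- **Finding the hole:** I took the rod from the stand and touched the toe gently on the strap's top edge, at about 3 N. That put the top at about z = 81 mm, lower than my rough estimate from the picture (96 ± 8 mm). I trusted the touch, and the toe then went into the hole with no noticeable force.
- **Lift and set-down:** The reading of about 3 N on the lift matched rod plus basket. The pictures showed the basket hanging upright above the rim, then standing near the tray's centre. The hook came out cleanly.
- **Rod return:** The rod seated with about 8 N of downward push at the end. The red handle shows within about 0.3 px of where it was in the side view before I started.
- **Last checks:** The gripper is open and well clear, reading no force. By eye, the final pictures show the bystanders where they were.
- **Limits of the checks:** Forces were read only at the end of each short move, so I can't rule out a brief higher peak in between. The highest reading in the washer or on the basket was under 4 N.

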